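# Set the bottle stop of an ink-filling jig to its mark and clamp it

### The arm

A 7-joint arm with a two-finger parallel gripper is mounted at the origin on the work surface. World frame = base frame: x ahead of the robot, y to its left, z up, the work surface at z = 0. Lengths are in m, angles in rad, forces in N, time in s.
With the tool pointing down it reaches from about 0.425 to 0.875 m from the base axis. Payload 8.4 kg.
Tool frame: the origin (TCP) lies between the finger pads; the fingertips stand 17 mm ahead of it and the grasp point (between the pads) lies 2 mm behind it; y points along the fingers, x is the direction in which the jaws open and shut, and the axes are right-handed (so a half turn about y gives the same grasp; the last joint's range is limited). The gripper opens to 87 mm and grips with 3 to 60 N. Pads are 19 mm wide; open, the fingers measure 117 mm over their backs; the gripper's body (75 mm by 190 mm) begins 51 mm behind the grasp point.
Start: joints at [1.073, 0.333, 0.04, 1.465, -0.013, 1.343, -0.059], TCP at [0.252, -0.599, 0.24] pointing down, gripper open.
Joint ranges: [-2.58, 2.58], [-0.38, 2.09], [-1.3, 1.39], [0.25, 2.4], [-1.5, 4.64], [0.08, 2.09], [-2.65, 2.65]. Speed limits (rad/s): [2.22, 2.22, 2.79, 2.79, 3.14, 3.14, 3.14].

### API

Orientations are given as a rotation vector (axis times angle).
In Python, from station import robot, vision, job_done gives the robot as it stands.
- The arm moves only by the tool apply_moves, never from a script. Its argument "series" is a list of rows, each a list of 3 entries, a list of its own where there are three numbers: the opening in per cent of the stroke, from 0 (shut) to 100 (fully open), then the shift along the tool's x, y, z in mm, then the turn about the tool's y in degrees. A call has 1 to 20 rows; each row shifts and turns the commanded pose from where the row before left it, along the tool's axes as they then stand; what a row does not reach is not made up. A row lasts 1/8 s, in which the tool goes at most 62.5 mm and 10.7 degrees, less where a joint would pass 70% of its speed; a pose out of reach is approached as far as the arm can. A call with a gripper value outside its range is refused whole. The fingers move at their own pace and stop on an object; the grip force is fixed at half the most. Time passes only in rows, so rows that do not move let the fingers close. It gives the time, the measured TCP pose, the force and the opening at its end, in the units of the state.
- robot.sense(): the state, without advancing time (a new reading comes with each control period).
- vision.capture(name): name is "scene" or "top"; returns a dict with "color" (420x560x3 uint8, blue, green, red), "fx", "fy", "cx", "cy" (pixels), "camera_from_world" (4x4, takes a point from world to camera coordinates). Camera axes: x right, y up, looking along -z (the intrinsics and any distortion apply to the point x, -y, -z); pixel columns grow to the right and rows downward; lengths in m; the calibration is good to about 2 mm. A picture is of the moment at which its call begins. There is no depth.
- job_done(): hands the job in, once; it reports no verdict.
The state is a dict: "t": time; "qpos": joint angles; "dq": joint speeds; "effort": joint torques, N m; "eef_pos": TCP position; "orientation": TCP orientation; "ft_force": force on the tool from outside, world axes, zero at the start; "moment": the same for the moment, N m; "gripper_width": finger opening in m.
Only numpy, scipy, OpenCV 4.12 (cv2) and the standard library are available. Lean on these libraries where they do the work, as an engineer would, in place of code of your own. Each camera call takes 0.05 s, during which the arm holds its last target.

### The job

Slide the blue bottle stop along its slots until its black pointer stands on the red mark line of the filling jig, then turn the black clamp knob clockwise until its foot grips the stop's plate firmly, by feel, without overtightening it. The stop must stay on the mark, flat on the jig; let go of everything at the end and leave the bottles, beaker and loose cap around it alone.

Things in the scene. Friction and masses are not known exactly. Their poses are not given: they have to be found in the camera images.
- jig: filling jig, fixed grey base plate on the table: x -70 to 80 mm, y -125 to 125, 14 thick. Origin on the table midway between its two studs; x away from the robot, y along the stop's slide, z up; yawed up to 0.4 rad. At x 22, y 0 a plain guide bolt (head 18 mm wide, top 27 mm above the table), not to be turned; at x -22, y 0 the clamp knob.
- bracket: the bottle stop, loose, 0.5 kg: aluminium plate x -45 to 45, y -85 to 48 mm, 6 thick, with two slots along y round the studs; blue upright fence at y -85 to -77, 90 wide, top 66 above the underside. Origin: underside, between the slots; axes as the jig's. Slides along y up to 32 mm either way, 1 mm side play, dry friction 2 to 5 N; stays where left.
- fence_top (a point): point on the fence's top edge, mid-thickness, 18 mm to the +x side of its middle, 80 mm above the table: a good place to pinch the fence across its 8 mm thickness (fingers closing along the jig's y), clear of the knob
- pointer (a point): tip of the small black pointer on the stop's far (+x) edge, 3 mm wide, 58 mm from the bracket's origin along +x, at the origin's y; 16 mm above the table
- mark (a point): the red mark line on the base plate: 3 mm wide (y), 22 mm long (x), painted on the scale beside the stop; this point lies on its centre line where the pointer's tip comes to stand. Its axes are parallel to the jig's. Its y place on the scale varies; the stop begins 15 to 55 mm from it, on either side.
- clamp: the whole clamp on the near stud (knob, spindle and foot together). Origin: on the spindle axis, at table height while loose; comes down 4 mm per radian of knob turn.
- knob_grip (a point): centre of the knob's black bar, on the spindle axis, 56 mm above the table when loose. Bar 12 mm thick, 46 long, 24 high (44 to 68 above the table); below it only a 20 mm wide neck. At joint 0 its length lies along the jig's y, so fingers close along the jig's x. This point does not turn with the bar but comes down with it, 4 mm per rad.
- knob (a joint): knob turn in rad, 0 = loose at the start, growing clockwise from above. Free turning takes up to 0.15 N m. The sprung foot, hidden under the knob, meets the plate anywhere from 0.2 to 1.2 rad; from there clamp force grows ~88 N and torque ~0.9 N m per rad. 10 N (0.1 N m above free turning) holds; 20 N (0.2 above free) is well tight; over 35 N (0.35 above free) is overtight. Stays where left.
- flask_blue: small conical ink flask, 68 mm wide at the foot, 96 mm tall with its white screw cap, dark blue; loose, stands on the table left of the jig; origin at the centre of its underside. Leave alone.
- flask_brown: the same flask in dark brown; loose, left of the jig. Leave alone.
- vial: amber glass vial with black cap, 26 mm wide, 48 mm tall, loose, standing on the jig's base plate near its left (+y) end; origin at the centre of its underside. Leave alone.
- beaker: empty glass beaker, 68 mm wide, 85 mm tall, loose, on the table right of the jig; origin at the centre of its underside. Leave alone.
- cap: black screw cap (ring 30 mm wide, 14 mm tall) lying on the table on the robot's side of the jig; origin at the centre of its underside. Leave alone.
Mind the look-alikes: they are no part of the job. What is shaped like the bracket but pink or purple is not meant.

How it is judged:
On the way, in this order (a step that is already met when the one before it is completed fails the run):
1. the stop's pointer is on the mark (within 3 mm), the stop resting, the clamp not yet gripping (y of pointer in the frame of mark between -0.003 and 0.003 m and linear speed of bracket below 0.01 m/s and contact force between clamp and bracket below 1 N), for 0.2 s.
2. the clamp grips the stop with more than 10 N (contact force between clamp and bracket above 10 N), for 0.2 s.
At the end, for the whole second after the job is handed in: The pointer stands within 3 mm of the red line's centre along the slide direction, the stop flat (within 0.05 rad) and at rest, and the clamp's foot holds it with 10 to 35 N (y of pointer in the frame of mark between -0.003 and 0.003 m and contact force between clamp and bracket between 10 and 35 N and angle between bracket's own z axis and vertical below 0.05 rad and linear speed of bracket below 0.01 m/s); the robot touches nothing.
It fails at once if the clamp is overtightened: more than 35 N on the stop (contact force between clamp and bracket above 35 N).
It fails at once if the stop is tipped by more than 0.15 rad (angle between bracket's own z axis and vertical above 0.15 rad).
It fails at once if a bystander (flask, vial, beaker or cap) is shifted by more than 15 mm (distance of any of flask_blue, flask_brown, vial, beaker, cap from where it was at the start of the episode above 0.015 m).
It also fails if it takes over 72 s, if anything falls off the work surface, if the arm or the gripper's body presses on something with over 40 N, if the wrist force passes 120 N, or if a joint passes its speed limit or range.

## Working session

There is one attempt and no reset: what is moved stays moved. The work goes in short steps, Python scripts to look and compute and a tool call to move; the robot and the scene stay as the last step left them, time stands still between calls to the robot, and variables do not carry over. Pictures are saved under pics/ and viewed, and the job is handed in when it is done.

Besides the shell and the picture viewer there is one more tool, called after ">>>" as a command line: name --argument value ..., lists and objects as JSON in quotes. apply_moves: Moves the arm, as the interface text tells. Its arguments: {"type":"object","properties":{"series":{"type":"array","items":{"type":"array"}}},"required":["series"]}

```bash
mkdir -p pics; ls; python3 - <<'E'
from station import robot, vision
import cv2,pickle
s=robot.sense(); print({k:s[k] for k in s})
for n in("scene","top"):
    c=vision.capture(n); cv2.imwrite(f"pics/{n}0.png",c["color"]); pickle.dump(c,open(f"{n}0.pkl","wb"))
    print(n,{k:c[k] for k in c if k!="color"})
E
```

```text
pics
{'t': 0.0, 'qpos': array([ 1.07281341,  0.33391224,  0.03990093,  1.46629912, -0.01336886,
        1.34329817, -0.05851569]), 'dq': array([ 2.63216598e-05,  1.59069594e-03,  1.50951823e-03,  6.33422085e-04,
       -1.17798727e-03, -4.97751458e-04,  2.38770271e-04]), 'effort': array([-1.96548339e-03, -6.56335831e+01,  1.33373067e+00, -4.03803349e+01,
       -5.98745747e-02,  4.50972165e-02,  1.99959918e-04]), 'eef_pos': array([ 0.25216486, -0.59860045,  0.23864515]), 'orientation': array([-1.37105084,  0.91176251, -0.90936921]), 'ft_force': array([-0.37950068,  0.50427633,  0.83631419]), 'moment': array([-0.01705774,  0.01467845, -0.00886795]), 'gripper_width': 0.08697020372969458}
scene {'fx': 463.2776165220727, 'fy': 463.2776165220727, 'cx': 273.71388695991607, 'cy': 203.68595139723067, 'camera_from_world': array([[ 0.58123473,  0.81355108,  0.01734462, -0.32385729],
       [-0.58809079,  0.40523376,  0.69995344,  0.26409335],
       [ 0.56241925, -0.41703746,  0.71397783, -1.23230719],
       [ 0.        ,  0.        ,  0.        ,  1.        ]])}
top {'fx': 530.6608095774521, 'fy': 530.6608095774521, 'cx': 276.2066418113171, 'cy': 211.44591256576663, 'camera_from_world': array([[ 0.07786961, -0.99695528,  0.00406011, -0.03388729],
       [ 0.97602488,  0.07706379,  0.20355981, -0.57414037],
       [-0.20325292, -0.01188836,  0.97905409, -1.12142518],
       [ 0.        ,  0.        ,  0.        ,  1.        ]])}
```

View pics/scene0.png

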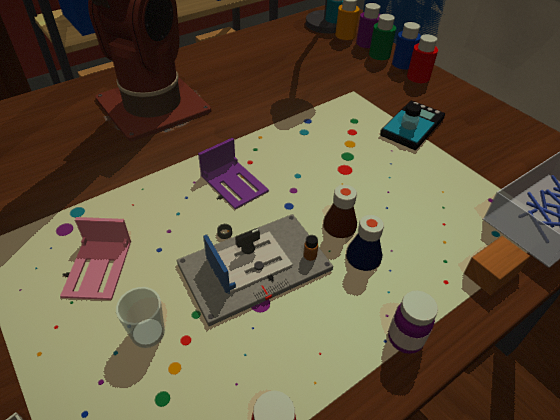

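View pics/top0.png

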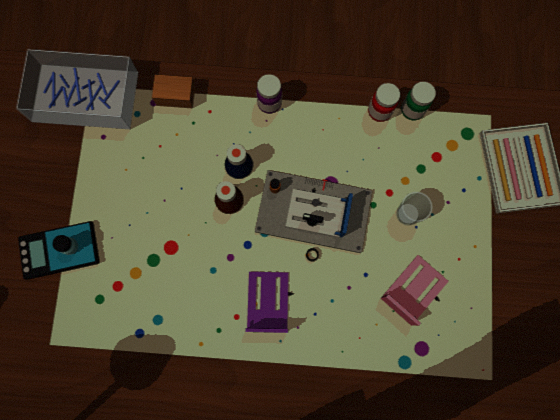

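The scene view shows the jig at about (255,268), the blue fence at (215,262), the knob at (248,240), and the red mark near (265,292). In the top view the jig is at about (315,210), with the vial at its left and the beaker to its right. I'll zoom in.

```bash
python3 - <<'E'
import cv2,pickle
for n,(x0,y0,x1,y1),f in(("scene",(170,200,340,330),4.6),("top",(245,160,385,260),5.6)):
    im=pickle.load(open(f"{n}0.pkl","rb"))["color"][y0:y1,x0:x1]
    im=cv2.convertScaleAbs(cv2.resize(im,None,fx=f,fy=f,interpolation=cv2.INTER_CUBIC),alpha=1.6)
    cv2.imwrite(f"pics/{n}0z.png",im)
E
```

```text
(no output)
```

View pics/scene0z.png

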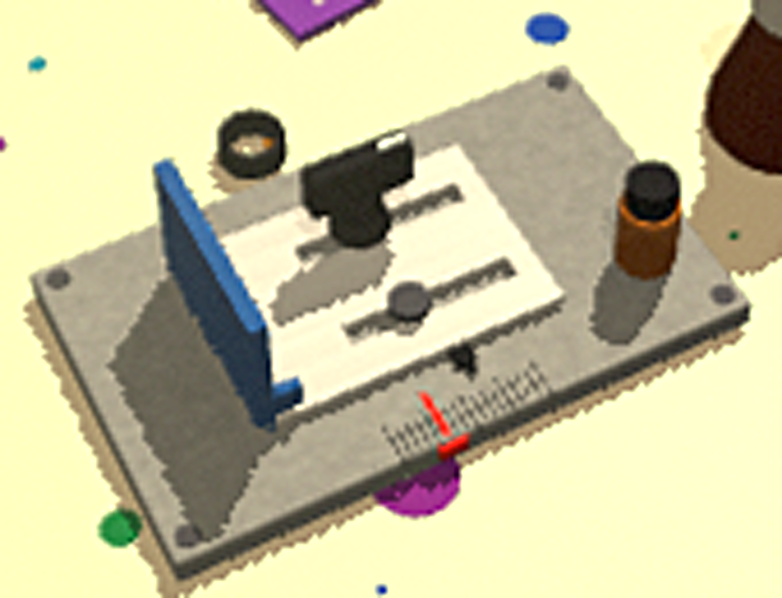

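View pics/top0z.png

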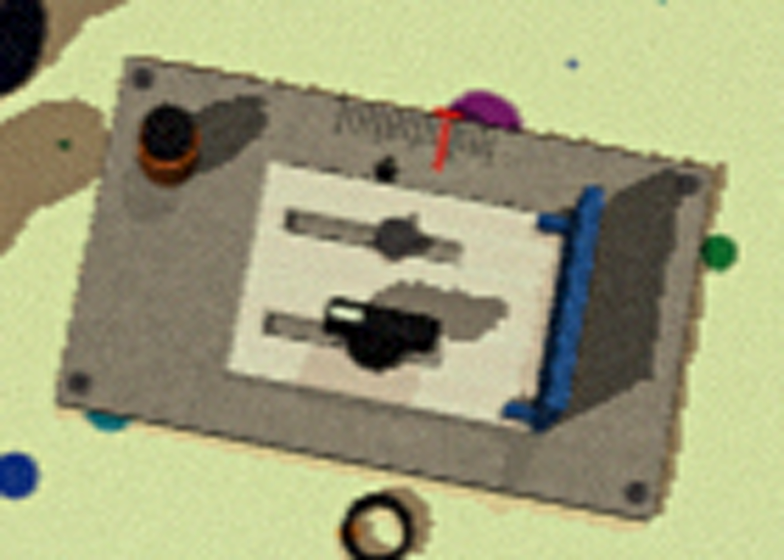

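```bash
cat > h.py <<'E'
import numpy as np,cv2,pickle
def ray(c,uv,z):
    T=c["camera_from_world"];R=T[:3,:3];t=T[:3,3]
    u,v=uv; d=R.T@np.array([(u-c["cx"])/c["fx"],-(v-c["cy"])/c["fy"],-1.])
    o=-R.T@t; return (o+d*(z-o[2])/d[2])
def proj(c,p):
    T=c["camera_from_world"];q=T[:3,:3]@np.asarray(p)+T[:3,3]
    return np.array([c["cx"]+c["fx"]*q[0]/-q[2],c["cy"]-c["fy"]*q[1]/-q[2]])
def unz(z,f,x0,y0): return ((z[0]+.5)/f-.5+x0,(z[1]+.5)/f-.5+y0)
def fit(P,W): # W = R(yaw)P + t
    P=np.array(P);W=np.array(W)[:,:2];a=P-P.mean(0);b=W-W.mean(0)
    yaw=np.arctan2((a[:,0]*b[:,1]-a[:,1]*b[:,0]).sum(),(a*b).sum())
    R=np.array([[np.cos(yaw),-np.sin(yaw)],[np.sin(yaw),np.cos(yaw)]])
    t=W.mean(0)-R@P.mean(0); return yaw,R,t,np.linalg.norm(W-(P@R.T+t),axis=1)
E
python3 - <<'E'
from h import *
C=[(80,125),(80,-125),(-70,-125),(-70,125)]
st={"top":(5.6,245,160,[(127,58),(722,165),(652,520),(58,403)]),"scene":(4.6,170,200,[(748,303),(180,570),(32,280),(565,68)])}
pts={"top":dict(ptr=(386,172),m0=(447,112),m1=(437,170),bolt=(399,240),knobmid=(382,325)),"scene":dict(ptr=(463,352),m0=(447,432),m1=(424,394),bolt=(409,298),knobmid=(357,172))}
zz=dict(ptr=.016,m0=.014,m1=.014,bolt=.027,knobmid=.068)
for n,(f,x0,y0,cs) in st.items():
    c=pickle.load(open(n+"0.pkl","rb"))
    W=[ray(c,unz(z,f,x0,y0),.014) for z in cs]
    yaw,R,t,r=fit(np.array(C)/1e3,W); print(n,"yaw",yaw,"org",t,"res mm",r*1e3)
    for k,z in pts[n].items():
        w=ray(c,unz(z,f,x0,y0),zz[k]); print("  ",k,w.round(4),"jig",(R.T@(w[:2]-t)*1e3).round(1))
E
```

```text
top yaw -0.1160844525987396 org [ 0.58895534 -0.07483734] res mm [0.9284989  2.74863655 2.73294536 0.83706011]
   ptr [ 0.6409 -0.071   0.016 ] jig [51.2  9.9]
   m0 [ 0.6692 -0.0949  0.014 ] jig [ 82.1 -10.6]
   m1 [ 0.644  -0.0922  0.014 ] jig [ 56.7 -10.9]
   bolt [ 0.6099 -0.0775  0.027 ] jig [21.1 -0.2]
   knobmid [ 0.5657 -0.0704  0.068 ] jig [-23.6   1.7]
scene yaw -0.11244532293192443 org [ 0.59563495 -0.07401625] res mm [3.07040962 1.50480906 1.73610646 2.2009841 ]
   ptr [ 0.6419 -0.0685  0.016 ] jig [45.4 10.7]
   m0 [ 0.6674 -0.0939  0.014 ] jig [ 73.5 -11.7]
   m1 [ 0.6482 -0.0913  0.014 ] jig [ 54.2 -11.3]
   bolt [ 0.6152 -0.0757  0.027 ] jig [19.6  0.5]
   knobmid [ 0.5792 -0.0753  0.068 ] jig [-16.2  -3.1]
```

```bash
cat >> h.py <<'E'
from scipy.spatial.transform import Rotation as Ro
def tool(s): return Ro.from_rotvec(s["orientation"]).as_matrix()
def togo(s,target,xdir_deg=None):
    R=tool(s); d=R.T@(np.asarray(target)-s["eef_pos"])*1e3
    cur=np.degrees(np.arctan2(R[1,0],R[0,0]))
    turn=None if xdir_deg is None else -((xdir_deg-cur+180)%360-180)
    return d.round(1),cur,turn
E
python3 - <<'E'
from h import *
from station import robot
s=robot.sense(); print(tool(s).round(3)); print(s["qpos"])
E
```

```text
[[ 0.388 -0.001  0.922]
 [-0.922  0.001  0.388]
 [-0.001 -1.    -0.   ]]
[ 1.07278955  0.33384641  0.03986513  1.46621597 -0.01335584  1.34329319
 -0.05844413]
```

```bash
python3 - <<'E'
from h import *
from station import robot
o=np.array([.591,-.0745]);a=-.115;R=np.array([[np.cos(a),-np.sin(a)],[np.sin(a),np.cos(a)]])
J=lambda w:(R.T@(w[:2]-o)*1e3).round(1)
for n,f,x0,y0,ps in(("top",5.6,245,160,[(592,192),(541,425),(578,192),(603,192),(532,430),(556,430)]),("scene",4.6,170,200,[(166,165),(262,326)])):
    c=pickle.load(open(n+"0.pkl","rb"))
    for p in ps: w=ray(c,unz(p,f,x0,y0),.08); print(n,p,w.round(4),J(w))
s=robot.sense()
w=R@np.array([.018,-.071])+o; print(w)
print(togo(s,[w[0],w[1],.2],-96.6))
print(np.linalg.norm(w))
E
```

```text
top (592, 192) [ 0.6229 -0.1486  0.08  ] [ 40.2 -69.9]
top (541, 425) [ 0.5288 -0.1335  0.08  ] [-55.  -65.8]
top (578, 192) [ 0.6225 -0.1431  0.08  ] [ 39.1 -64.5]
top (603, 192) [ 0.6233 -0.1529  0.08  ] [ 41.  -74.2]
top (532, 430) [ 0.5266 -0.1301  0.08  ] [-57.6 -62.7]
top (556, 430) [ 0.5273 -0.1394  0.08  ] [-55.9 -71.8]
scene (166, 165) [ 0.5436 -0.1385  0.08  ] [-39.8 -69. ]
scene (262, 326) [ 0.6287 -0.1479  0.08  ] [ 45.9 -68.6]
[ 0.60073409 -0.14709647]
(array([-280.7,   39.1,  496.5]), np.float64(-67.14676302746936), np.float64(29.453236972530647))
0.6184810586341574
```

>>> apply_moves --series '[[100,[-20,0,35.5],0],[100,[-20,0,35.5],0],[100,[-20,0,35.5],0],[100,[-20,0,35.5],0],[100,[-20,0,35.5],0],[100,[-20,0,35.5],0],[100,[-20,0,35.5],0],[100,[-20,0,35.5],0],[100,[-20,0,35.5],0],[100,[-20,0,35.5],0],[100,[-20,0,35.5],0],[100,[-20,0,35.5],0],[100,[-20,0,35.5],0],[100,[-20,0,35],0],[80,[0,0,0],7.4],[60,[0,0,0],7.4],[60,[0,0,0],7.4],[60,[0,0,0],7.4]]'

```text
t: 2.35
eef_pos: [0.601, -0.1481, 0.239]
orientation: [-1.15, 1.299, -1.298]
ft_force: [-0.1, 0.6, -0.1]
gripper_width: 0.0566
```

```bash
cat > look.py <<'E'
import sys
from h import *
from station import robot, vision
def look(tag,boxes):
    for n,(x0,y0,x1,y1),f in boxes:
        c=vision.capture(n); pickle.dump(c,open(f"{n}{tag}.pkl","wb"))
        im=c["color"][y0:y1,x0:x1]
        im=cv2.convertScaleAbs(cv2.resize(im,None,fx=f,fy=f,interpolation=cv2.INTER_CUBIC),alpha=1.6)
        cv2.imwrite(f"pics/{n}{tag}.png",im)
S=("scene",(170,200,340,330),4.6);T=("top",(245,160,385,260),5.6)
E
python3 - <<'E'
from look import *
s=robot.sense();print(s)
print(togo(s,[.6007,-.146,.068],-96.6))
look("1",[S])
E
```

```text
{'t': 2.35, 'qpos': array([ 0.36359313,  0.28467476, -0.23928031,  1.53389626,  0.06842216,
        1.332223  , -1.57553116]), 'dq': array([-0.10249628, -0.0106878 ,  0.1290864 ,  0.00514571, -0.03803337,
       -0.00423384, -0.99672234]), 'effort': array([ 8.11832082e-01, -6.13858581e+01, -2.63403453e+00, -4.03300166e+01,
        6.19339803e-02, -5.69431402e-02,  2.10399494e+00]), 'eef_pos': array([ 0.60096359, -0.14810498,  0.23904004]), 'orientation': array([-1.14953525,  1.29937233, -1.2979611 ]), 'ft_force': array([-0.10405221,  0.55043691, -0.07210331]), 'moment': array([0.05068229, 0.04049085, 0.03214026]), 'gripper_width': 0.05660293707425811}
(array([ -2. , 171. ,  -0.4]), np.float64(-96.99455133655779), np.float64(-0.39455133655781083))
```

View pics/scene1.png

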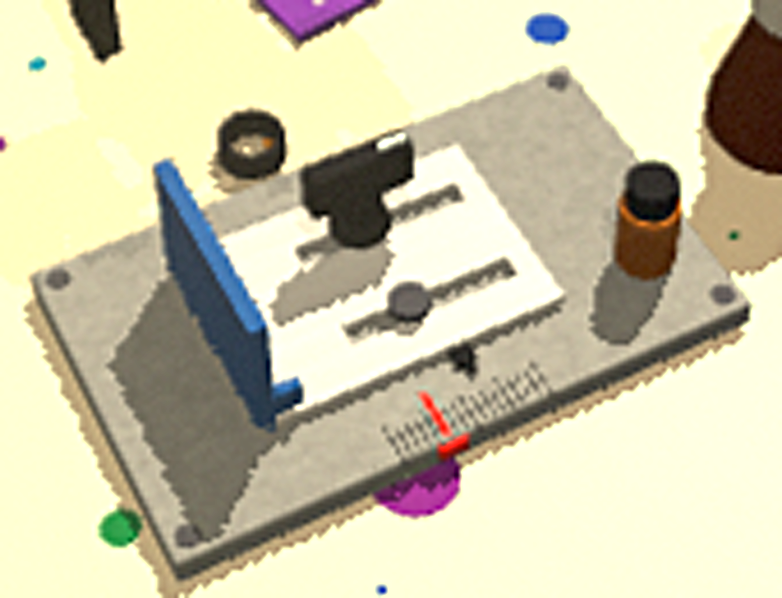

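>>> apply_moves --series '[[60,[-2,20,0],0],[60,[0,30,0],0],[60,[0,30,0],0],[60,[0,30,0],0],[60,[0,25,0],0],[60,[0,20,0],0],[60,[0,10,0],0],[60,[0,5,0],0],[60,[0,0,0],0]]'

```text
t: 3.52
eef_pos: [0.6017, -0.1462, 0.0699]
orientation: [-1.151, 1.295, -1.296]
ft_force: [-0.3, 0.6, 0.8]
gripper_width: 0.0526
```

```bash
python3 - <<'E'
from look import *
s=robot.sense();print(s["ft_force"],togo(s,[.6007,-.146,.068],-96.6))
look("2",[S,T])
E
```

```text
[-0.33925549  0.5647437   0.75735676] (array([-0.1,  1.9, -1. ]), np.float64(-96.74005543959291), np.float64(-0.14005543959291344))
```

View pics/scene2.png

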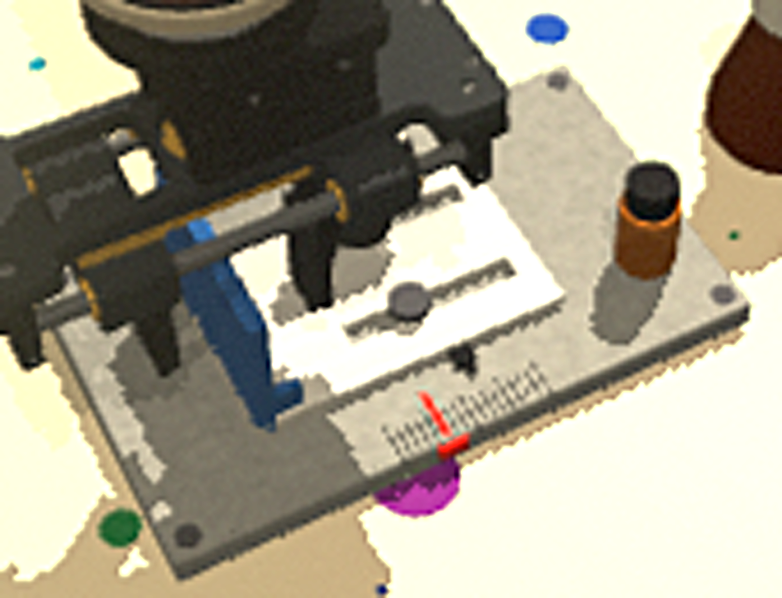

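The fingers straddle the fence (at about 200,290), clear of the knob. Closing.

>>> apply_moves --series '[[40,[0,0,0],0],[20,[0,0,0],0],[0,[0,0,0],0],[0,[0,0,0],0],[0,[0,0,0],0],[0,[0,0,0],0]]'

```text
t: 4.38
eef_pos: [0.6014, -0.1463, 0.0695]
orientation: [-1.151, 1.295, -1.296]
ft_force: [-0.1, -0.8, 1.2]
gripper_width: 0.0076
```

```bash
cat > meas.py <<'E'
from look import *
def red(c,box):
    x0,y0,x1,y1=box; im=c["color"][y0:y1,x0:x1].astype(int)
    b,g,r=im[...,0],im[...,1],im[...,2]
    w=np.clip(r-np.maximum(b,g)-40,0,None).astype(float); ys,xs=np.nonzero(w>0)
    return xs+x0,ys+y0,w[ys,xs]
E
python3 - <<'E'
from meas import *
s=robot.sense();print(s["ft_force"],s["gripper_width"],s["eef_pos"])
look("3",[("scene",(215,255,305,315),8.5),("top",(290,165,350,205),12)])
E
```

```text
[-0.09215493 -0.78968924  1.19188401] 0.007609472203544469 [ 0.60139781 -0.1463383   0.06953468]
```

View pics/scene3.png

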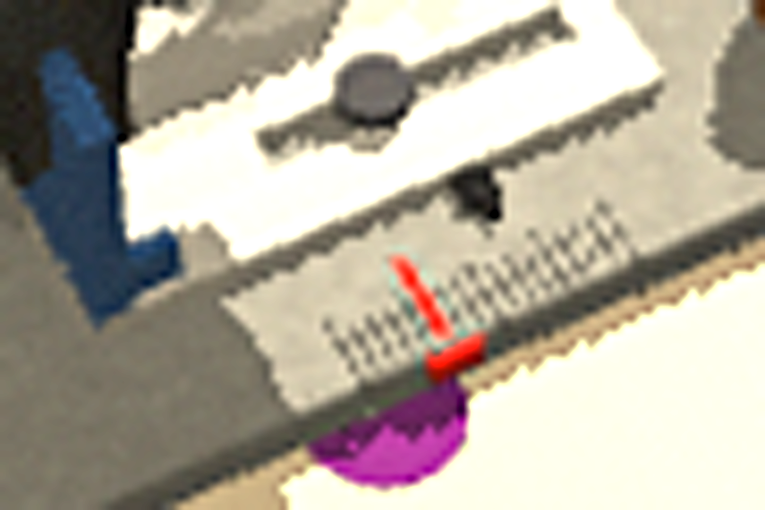

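View pics/top3.png

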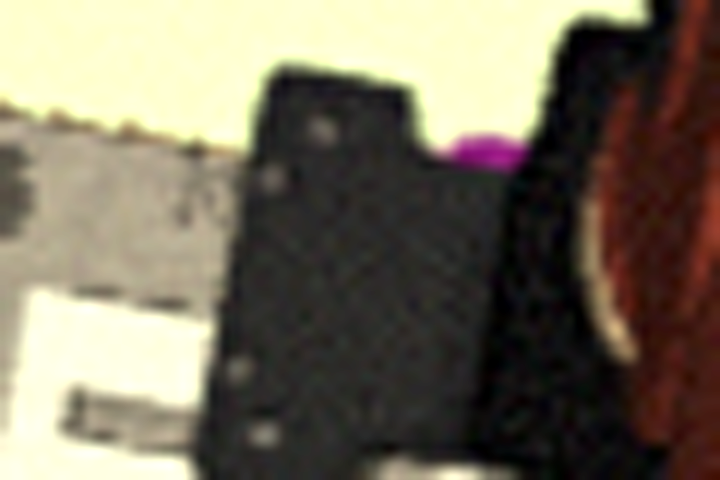

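```bash
python3 - <<'E'
from meas import *
a=-.115;R=np.array([[np.cos(a),-np.sin(a)],[np.sin(a),np.cos(a)]]);o=np.array([.591,-.0745])
c=pickle.load(open("scene3.pkl","rb"))
for p,z in [((490,220),.016),((475,185),.016),((400,258),.014),((443,333),.014)]:
    w=ray(c,unz(p,8.5,215,255),z);print(p,w.round(4),(R.T@(w[:2]-o)*1e3).round(1))
# edge direction check of plate in top view & jig
c=pickle.load(open("top0.pkl","rb"))
xs,ys,w=red(c,(315,175,335,195)); 
W=np.array([ray(c,(x,y),.014)[:2] for x,y in zip(xs,ys)]); J=(W-o)@R*1e3
for r in np.unique(ys): m=ys==r; print(r,(J[m]*w[m,None]).sum(0)/w[m].sum())
s=robot.sense(); print(tool(s).round(4))
E
```

```text
(490, 220) [ 0.6515 -0.071   0.016 ] [59.7 10.4]
(475, 185) [ 0.6425 -0.0685  0.016 ] [50.4 11.9]
(400, 258) [ 0.6475 -0.0911  0.014 ] [ 58. -10.]
(443, 333) [ 0.6676 -0.0943  0.014 ] [ 78.4 -10.9]
179 [80.97346576 -8.48177747]
180 [ 79.23423816 -12.1923159 ]
181 [ 76.51741905 -10.91845109]
182 [ 74.20128006 -11.67353597]
183 [ 71.75541466 -11.75850419]
184 [ 69.25790049 -11.57065022]
185 [ 66.86012599 -11.88046208]
186 [ 64.37952469 -11.7587798 ]
187 [ 61.95572521 -11.91627889]
188 [ 59.43331008 -11.56188755]
189 [ 56.94565169 -11.37448462]
190 [ 54.6980248  -12.39910103]
[[-1.177e-01 -1.000e-04  9.931e-01]
 [-9.931e-01 -1.000e-04 -1.177e-01]
 [ 1.000e-04 -1.000e+00 -1.000e-04]]
```

>>> apply_moves --series '[[0,[2,0,0],0],[0,[3,0,0],0],[0,[3,0,0],0],[0,[3,0,0],0],[0,[3,0,0],0],[0,[3,0,0],0],[0,[2,0,0],0],[0,[2,0,0],0],[0,[0,0,0],0],[0,[0,0,0],0]]'

```text
t: 5.72
eef_pos: [0.5989, -0.1675, 0.0696]
orientation: [-1.151, 1.296, -1.296]
ft_force: [-0.0, 0.2, -0.5]
gripper_width: 0.0077
```

```bash
python3 - <<'E'
from meas import *
s=robot.sense();print(s["ft_force"],s["gripper_width"],s["eef_pos"])
look("4",[("scene",(215,255,305,315),8.5)])
E
```

```text
[-0.04801188  0.23565748 -0.47926602] 0.0076696449670485166 [ 0.5988875  -0.16746737  0.0695607 ]
```

View pics/scene4.png

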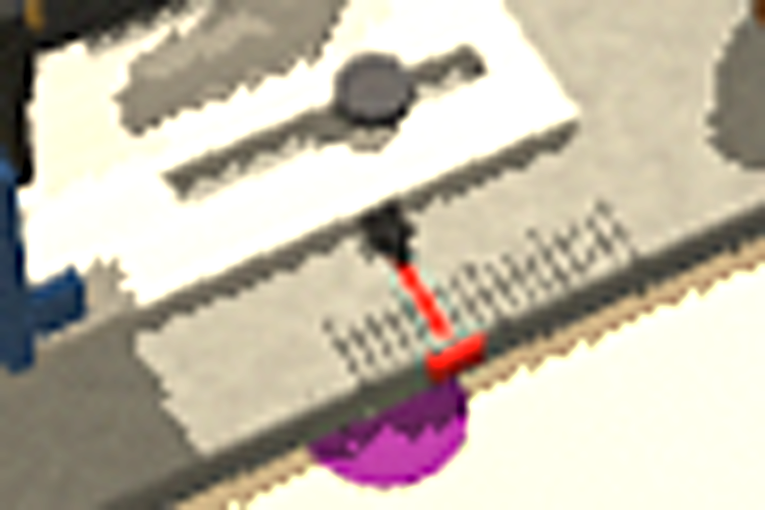

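The pointer tip (402,260) lines up with the red line (400,262)-(443,333). Releasing, lifting and turning for the knob.

>>> apply_moves --series '[[20,[0,0,0],0],[40,[0,0,0],0],[60,[0,0,0],0],[60,[0,-15,0],0],[60,[0,-30,0],0],[60,[0,-30,0],0],[60,[0,-25,0],-10],[60,[0,0,0],-10],[60,[0,0,0],-10],[60,[0,0,0],-10],[60,[0,0,0],-10],[60,[0,0,0],-10],[60,[0,0,0],-10],[60,[0,0,0],-10],[60,[0,0,0],-10],[60,[-60,0,0],0],[60,[-60,0,0],0],[60,[0,0,0],0]]'

```text
t: 8.02
eef_pos: [0.4756, -0.153, 0.1699]
orientation: [-1.571, 0.096, -0.092]
ft_force: [-0.1, -0.4, -0.5]
gripper_width: 0.0524
```

```bash
python3 - <<'E'
from meas import *
s=robot.sense();print(s["ft_force"],s["gripper_width"],s["eef_pos"],s["qpos"])
print(togo(s,[.57,-.072,.16],-6.6))
look("5",[("scene",(170,200,340,330),4.6),("top",(290,165,370,225),10)])
E
```

```text
[-0.12227979 -0.4193149  -0.49214674] 0.05240488915364593 [ 0.47563376 -0.15302852  0.16986221] [ 0.68688527  0.11356663 -0.49362466  1.89137072  0.06156936  1.15299117
  0.05162275]
(array([84.1,  9.4, 91.7]), np.float64(-6.829919411345147), np.float64(-0.2299194113451506))
```

View pics/scene5.png

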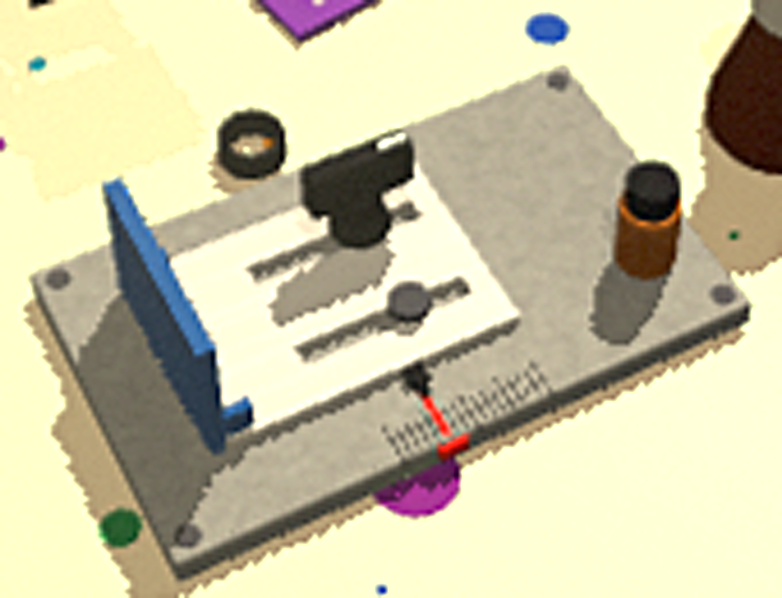

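View pics/top5.png

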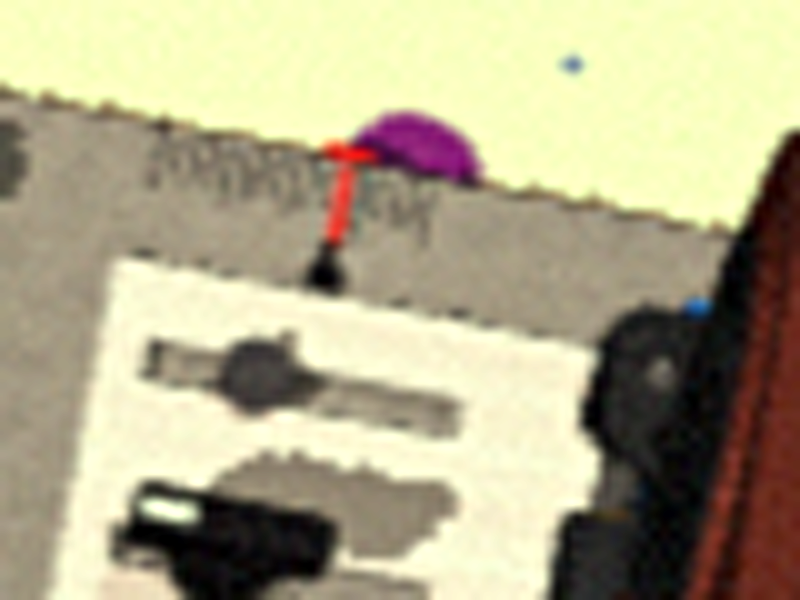

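```bash
python3 - <<'E'
from meas import *
a=-.115;R=np.array([[np.cos(a),-np.sin(a)],[np.sin(a),np.cos(a)]]);o=np.array([.591,-.0745])
def q(n,f,x0,y0,ps):
    c=pickle.load(open(n+".pkl","rb"))
    for p,z in ps:
        w=ray(c,unz(p,f,x0,y0),z);print(n,p,w.round(4),(R.T@(w[:2]-o)*1e3).round(1))
q("top5",10,290,165,[((145,484),.068),((335,519),.068),((325,268),.016),((329,245),.016),((336,240),.014),((348,170),.014),((260,372),.027)])
q("scene5",4.6,170,200,[((302,172),.068),((390,130),.068),((412,142),.068),((320,183),.068),((417,380),.016),((425,396),.016),((428,405),.014),((443,432),.014),((409,298),.027)])
E
```

```text
top5 (145, 484) [ 0.5746 -0.0505  0.068 ] [-19.  22.]
top5 (335, 519) [ 0.5701 -0.0927  0.068 ] [-18.7 -20.5]
top5 (325, 268) [ 0.64   -0.0909  0.016 ] [ 50.6 -10.7]
top5 (329, 245) [ 0.6456 -0.0915  0.016 ] [ 56.2 -10.7]
top5 (336, 240) [ 0.6474 -0.0932  0.014 ] [ 58.2 -12.1]
top5 (348, 170) [ 0.6645 -0.095   0.014 ] [ 75.4 -12. ]
top5 (260, 372) [ 0.6115 -0.0767  0.027 ] [20.6  0.1]
scene5 (302, 172) [ 0.5671 -0.0928  0.068 ] [-21.7 -20.9]
scene5 (390, 130) [ 0.5685 -0.0527  0.068 ] [-24.9  19.1]
scene5 (412, 142) [ 0.5786 -0.0491  0.068 ] [-15.2  23.8]
scene5 (320, 183) [ 0.5757 -0.0901  0.068 ] [-13.4 -17.2]
scene5 (417, 380) [ 0.6425 -0.0906  0.016 ] [ 53.  -10.1]
scene5 (425, 396) [ 0.6503 -0.0923  0.016 ] [ 61.  -10.8]
scene5 (428, 405) [ 0.6533 -0.0929  0.014 ] [ 64.  -11.1]
scene5 (443, 432) [ 0.6665 -0.0951  0.014 ] [ 77.4 -11.8]
scene5 (409, 298) [ 0.6152 -0.0757  0.027 ] [24.2  1.6]
```

```bash
python3 - <<'E'
from meas import *
c=pickle.load(open("scene5.pkl","rb"))
im=c["color"][225:262,230:265]
cv2.imwrite("pics/knobz.png",cv2.convertScaleAbs(cv2.resize(im,None,fx=16,fy=16,interpolation=cv2.INTER_CUBIC),alpha=3))
c=pickle.load(open("top5.pkl","rb"))
im=c["color"][205:235,295:330]
cv2.imwrite("pics/knobt.png",cv2.convertScaleAbs(cv2.resize(im,None,fx=16,fy=16,interpolation=cv2.INTER_CUBIC),alpha=3))
E
```

```text
(no output)
```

View pics/knobz.png

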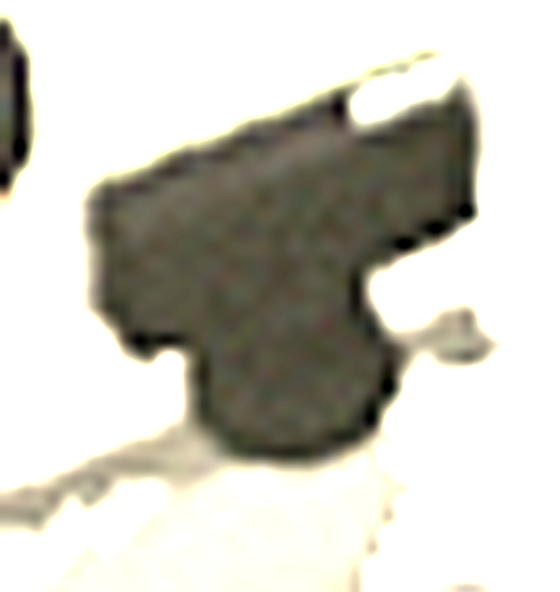

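View pics/knobt.png

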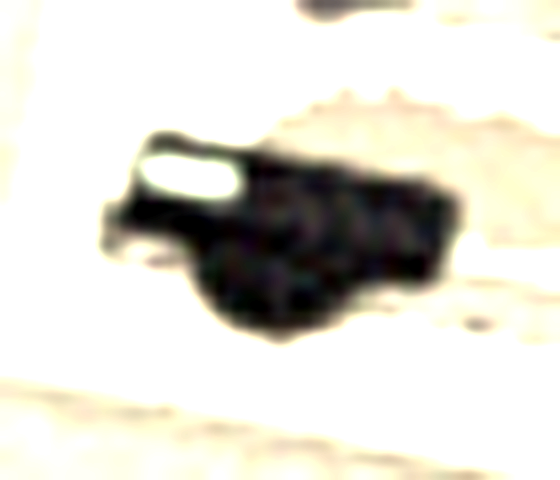

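Both views show the pointer on the line, about 1 mm to its +y side at most. The knob bar is centred near jig (-22,0), which is world (0.569,-0.0715). Moving over it.

>>> apply_moves --series '[[50,[20,0,22],0],[40,[21,0,23],0],[40,[21,0,23],0],[40,[21,0,24],0.2],[40,[0,20,0],0],[40,[0,10,0],0],[40,[0,0,0],0],[40,[0,0,0],0]]'

```text
t: 9.12
eef_pos: [0.5731, -0.072, 0.14]
orientation: [-1.569, 0.096, -0.096]
ft_force: [-0.2, -0.4, 0.4]
gripper_width: 0.0348
```

```bash
python3 - <<'E'
from meas import *
s=robot.sense();print(s["ft_force"],s["gripper_width"],s["eef_pos"],s["qpos"])
print(togo(s,[.5693,-.0715,.058],-6.6))
look("6",[("scene",(170,180,340,310),4.6)])
E
```

```text
[-0.16542262 -0.3560355   0.37981609] 0.03479313027411414 [ 0.57306198 -0.07204891  0.14001216] [ 0.50780388  0.31110909 -0.5451225   1.7447963   0.17642727  1.13406617
 -0.21335578]
(array([-3.8, 82. ,  0.1]), np.float64(-7.012977233384002), np.float64(-0.41297723338399805))
```

View pics/scene6.png

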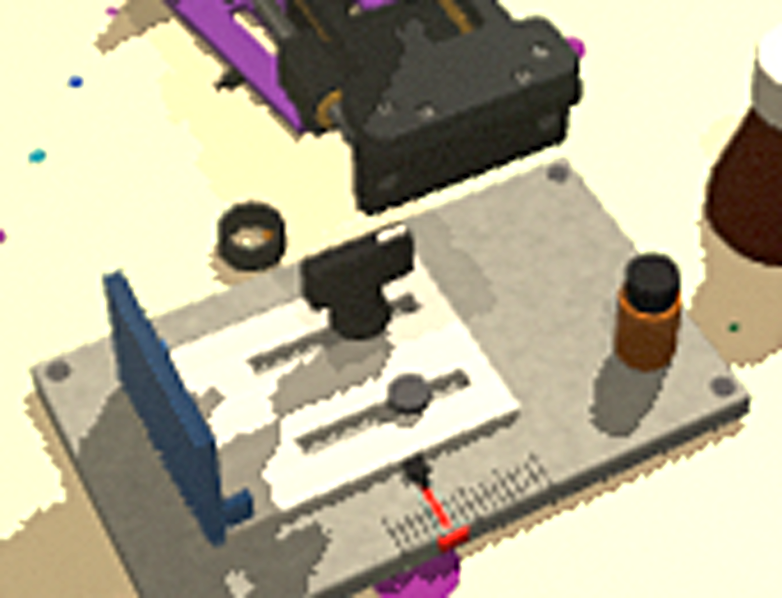

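>>> apply_moves --series '[[40,[-3.8,0,0],-0.4],[40,[0,20,0],0],[40,[0,20,0],0],[40,[0,12,0],0],[40,[0,8,0],0],[40,[0,0,0],0]]'

```text
t: 9.93
eef_pos: [0.569, -0.0707, 0.0789]
orientation: [-1.569, 0.091, -0.089]
ft_force: [0.6, 1.1, 0.2]
gripper_width: 0.035
```

```bash
python3 - <<'E'
from meas import *
s=robot.sense();print(s["ft_force"],s["gripper_width"],s["eef_pos"],s["qpos"])
print(togo(s,[.5693,-.0715,.058],-6.6))
look("7",[("scene",(170,180,340,310),4.6)])
E
```

```text
[0.60809624 1.0736714  0.22226345] 0.03503585903623197 [ 0.56896528 -0.07071824  0.07886376] [ 0.49293838  0.37121177 -0.53288601  1.80927035  0.21741944  1.02062532
 -0.23902803]
(array([ 0.4, 20.9, -0.7]), np.float64(-6.543722458270556), np.float64(0.056277541729457425))
```

View pics/scene7.png

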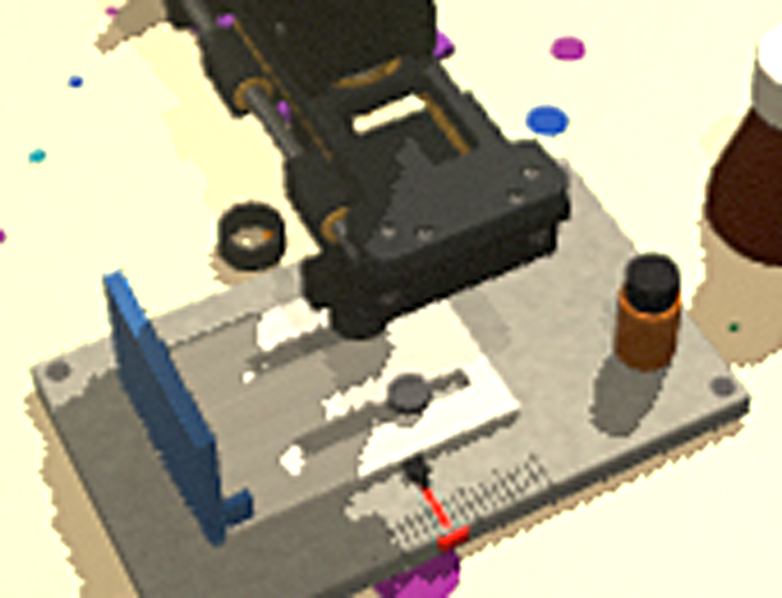

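>>> apply_moves --series '[[40,[0,5,0],0],[40,[0,8,0],0],[40,[0,6,0],0],[40,[0,2,0],0],[40,[0,0,0],0],[20,[0,0,0],0],[10,[0,0,0],0],[0,[0,0,0],0],[0,[0,0,0],0],[0,[0,0,0],0],[0,[0,0,0],0]]'

```text
t: 11.35
eef_pos: [0.57, -0.0709, 0.0589]
orientation: [-1.569, 0.089, -0.091]
ft_force: [5.3, -1.0, -1.9]
gripper_width: 0.0174
```

```bash
cat > st.py <<'E'
from meas import *
s=robot.sense();print("t",s["t"],"f",s["ft_force"].round(2),"m",s["moment"].round(3),"w",s["gripper_width"],"p",s["eef_pos"].round(4),"q",s["qpos"].round(3),"e7",s["effort"][6].round(3))
R_=tool(s); print("f_tool",(R_.T@s["ft_force"]).round(2)); print(togo(s,[.5693,-.0715,.058],-6.6))
E
python3 st.py
```

```text
t 11.35 f [ 5.26 -1.03 -1.94] m [-0.167 -1.341 -0.029] w 0.017379502268867274 p [ 0.57   -0.0709  0.0589] q [ 0.485  0.396 -0.526  1.824  0.235  0.982 -0.252] e7 0.0
f_tool [ 5.34  1.95 -0.43]
(array([-0.6,  0.9, -0.7]), np.float64(-6.552580513074352), np.float64(0.04741948692566211))
```

>>> apply_moves --series '[[0,[0,0,0],0],[0,[0,0,0],0],[0,[0,0,0],0]]'

```text
t: 11.72
eef_pos: [0.57, -0.0709, 0.0589]
orientation: [-1.569, 0.089, -0.091]
ft_force: [5.1, -0.4, -1.9]
gripper_width: 0.0177
```

```bash
python3 st.py
```

```text
t 11.725 f [ 5.14 -0.44 -1.85] m [-0.214 -1.373  0.01 ] w 0.017722002257281322 p [ 0.57   -0.0709  0.0589] q [ 0.485  0.396 -0.526  1.824  0.235  0.982 -0.252] e7 0.0
f_tool [5.15 1.86 0.15]
(array([-0.6,  0.9, -0.7]), np.float64(-6.551308704120205), np.float64(0.048691295879791596))
```

```bash
python3 - <<'E'
from meas import *
look("8",[("scene",(220,210,300,270),9.9),("top",(290,165,350,210),13)])
E
```

```text
(no output)
```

View pics/scene8.png

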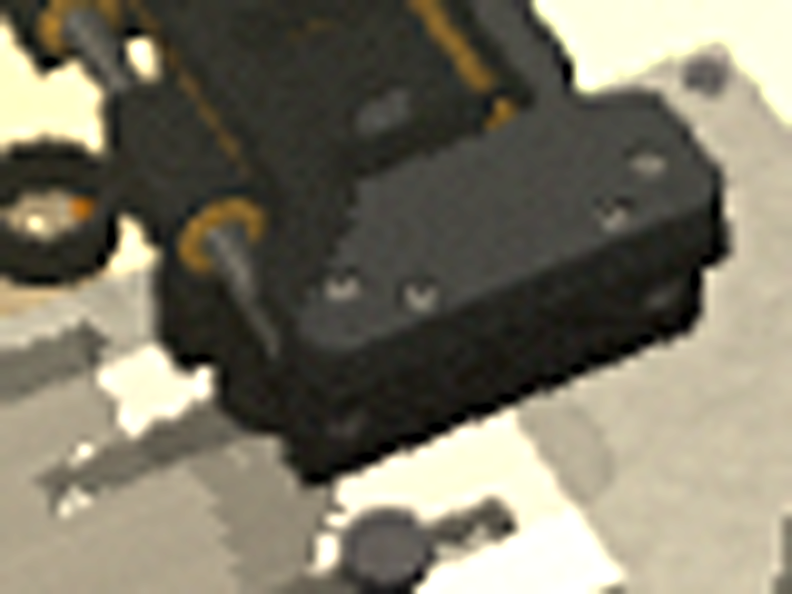

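View pics/top8.png

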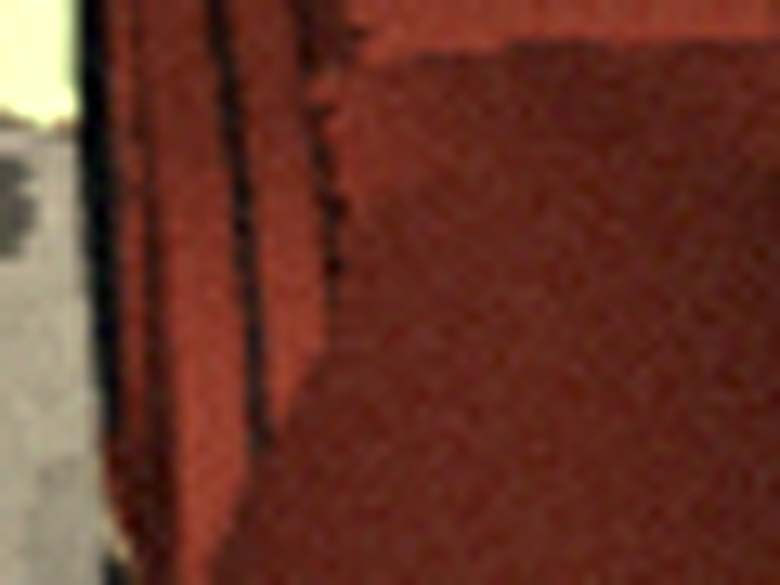

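The wrist hides the knob. 17.7 mm is too wide for the 12 mm bar, so the tips are probably catching on the neck or only one finger is touching. I'll reopen, go 6 mm higher and shift toward +x, the direction the force indicates.

>>> apply_moves --series '[[20,[0,0,0],0],[35,[0,0,0],0],[35,[0,0,0],0],[35,[1.5,-6,0],0],[35,[0,0,0],0],[25,[0,0,0],0],[10,[0,0,0],0],[0,[0,0,0],0],[0,[0,0,0],0],[0,[0,0,0],0],[0,[0,0,0],0]]'

```text
t: 13.2
eef_pos: [0.5704, -0.071, 0.0644]
orientation: [-1.569, 0.09, -0.089]
ft_force: [-2.5, 0.2, 2.7]
gripper_width: 0.0117
```

```bash
python3 st.py
```

```text
t 13.2 f [-2.52  0.21  2.73] m [ 0.059  0.623 -0.09 ] w 0.011732066505280591 p [ 0.5704 -0.071   0.0644] q [ 0.487  0.391 -0.527  1.817  0.231  0.995 -0.249] e7 0.117
f_tool [-2.53 -2.73 -0.08]
(array([-1. ,  6.4, -0.6]), np.float64(-6.552433897710454), np.float64(0.04756610228955083))
```

Width 11.7 mm, so the bar is gripped. I'll take out the 1 mm side offset, then start turning slowly and watch the torque.

>>> apply_moves --series '[[0,[-1,0,0],0],[0,[0,0,0],0],[0,[0,0,0],0]]'

```text
t: 13.58
eef_pos: [0.5702, -0.071, 0.0645]
orientation: [-1.569, 0.089, -0.091]
ft_force: [2.9, 0.0, -3.3]
gripper_width: 0.0114
```

```bash
python3 st.py
```

```text
t 13.575 f [ 2.87  0.03 -3.34] m [-0.044 -0.705 -0.12 ] w 0.01142301245344987 p [ 0.5702 -0.071   0.0645] q [ 0.487  0.39  -0.528  1.819  0.23   0.993 -0.249] e7 0.117
f_tool [2.84 3.34 0.36]
(array([-0.8,  6.5, -0.6]), np.float64(-6.557310880198508), np.float64(0.04268911980148005))
```

>>> apply_moves --series '[[0,[0,0.2,0],3],[0,[0,0.2,0],3],[0,[0,0.2,0],3],[0,[0,0,0],0]]'

```text
t: 14.08
eef_pos: [0.5702, -0.071, 0.064]
orientation: [-1.56, 0.212, -0.213]
ft_force: [3.0, -0.7, -4.8]
gripper_width: 0.0119
```

```bash
python3 st.py
```

```text
t 14.075 f [ 2.96 -0.72 -4.81] m [-0.189 -0.889  0.011] w 0.011857706185589137 p [ 0.5702 -0.071   0.064 ] q [ 0.464  0.385 -0.499  1.82   0.217  0.989 -0.395] e7 -0.546
f_tool [3.04 4.81 0.1 ]
(array([-0.7,  6. , -0.7]), np.float64(-15.521286368444036), np.float64(-8.921286368444044))
```

>>> apply_moves --series '[[0,[0,0.4,0],2.5],[0,[0,0.4,0],2.5],[0,[0,0,0],0]]'

```text
t: 14.45
eef_pos: [0.5702, -0.071, 0.0635]
orientation: [-1.553, 0.28, -0.281]
ft_force: [1.7, -0.6, 0.8]
gripper_width: 0.0116
```

```bash
python3 st.py
```

```text
t 14.45 f [ 1.71 -0.64  0.82] m [-0.164 -0.588 -0.044] w 0.011632485766665228 p [ 0.5702 -0.071   0.0635] q [ 0.451  0.383 -0.484  1.821  0.21   0.987 -0.476] e7 -0.466
f_tool [ 1.82 -0.82 -0.  ]
(array([-0.7,  5.5, -0.8]), np.float64(-20.471387926349188), np.float64(-13.8713879263492))
```

>>> apply_moves --series '[[0,[0,0.3,0],2.5],[0,[0,0.3,0],2.5],[0,[0,0,0],0]]'

```text
t: 14.82
eef_pos: [0.5703, -0.071, 0.0631]
orientation: [-1.543, 0.348, -0.349]
ft_force: [1.2, -0.8, 3.4]
gripper_width: 0.0116
```

```bash
python3 st.py
```

```text
t 14.825 f [ 1.19 -0.77  3.44] m [-0.239 -0.446  0.06 ] w 0.01164240904066189 p [ 0.5703 -0.071   0.0631] q [ 0.439  0.381 -0.468  1.822  0.203  0.985 -0.558] e7 -0.455
f_tool [ 1.41 -3.44 -0.18]
(array([-0.6,  5.1, -0.9]), np.float64(-25.45601791057025), np.float64(-18.856017910570245))
```

```bash
cat > av.py <<'E'
from meas import *
M=[];E=[];F=[]
for i in range(8):
    s=robot.sense();M.append(s["moment"][2]);E.append(s["effort"][6]);F.append(s["ft_force"]);vision.capture("scene")
R_=tool(s);print("t",s["t"].__round__(2) if hasattr(s["t"],"__round__") else s["t"],"Mz %.3f+-%.3f"%(np.mean(M),np.std(M)/8**.5),"e7 %.3f"%np.mean(E),"F",(R_.T@np.mean(F,0)).round(1),"p",s["eef_pos"].round(4),"w",round(s["gripper_width"],4),"turned %.1f"%togo(s,[0,0,0],-6.6)[2])
E
python3 av.py
```

```text
t 15.18 Mz 0.027+-0.006 e7 -0.086 F [ 1.6 -5.   0.3] p [ 0.5702 -0.071   0.063 ] w 0.0117 turned -18.9
```

>>> apply_moves --series '[[0,[0,0.1,0],2.5],[0,[0,0.1,0],2.5],[0,[0,0,0],0]]'

```text
t: 15.6
eef_pos: [0.5702, -0.071, 0.0627]
orientation: [-1.53, 0.416, -0.418]
ft_force: [3.2, -1.3, 4.5]
gripper_width: 0.0116
```

```bash
python3 av.py
```

```text
t 15.95 Mz -0.006+-0.010 e7 -0.064 F [ 3.  -5.3  0.7] p [ 0.5702 -0.071   0.0627] w 0.0118 turned -23.9
```

>>> apply_moves --series '[[0,[0,0.1,0],2.5],[0,[0,0.1,0],2.5],[0,[0,0,0],0]]'

```text
t: 16.38
eef_pos: [0.5702, -0.071, 0.0624]
orientation: [-1.516, 0.484, -0.486]
ft_force: [3.5, -0.5, 4.3]
gripper_width: 0.0119
```

```bash
python3 av.py
```

```text
t 16.73 Mz 0.040+-0.005 e7 -0.077 F [ 3.9 -4.7  1.7] p [ 0.5701 -0.071   0.0624] w 0.0113 turned -28.9
```

>>> apply_moves --series '[[0,[0,0.2,0],2.5],[0,[0,0.2,0],2.5],[0,[0,0,0],0]]'

```text
t: 17.15
eef_pos: [0.5702, -0.071, 0.062]
orientation: [-1.499, 0.553, -0.555]
ft_force: [4.7, -1.5, 4.0]
gripper_width: 0.0116
```

```bash
python3 av.py
```

```text
t 17.5 Mz 0.003+-0.010 e7 -0.061 F [ 4.6 -4.6  2.1] p [ 0.5701 -0.071   0.062 ] w 0.0119 turned -33.9
```

>>> apply_moves --series '[[0,[0.4,0.2,0.3],2.5],[0,[0,0.2,0],2.5],[0,[0,0,0],0]]'

```text
t: 17.92
eef_pos: [0.5703, -0.071, 0.0616]
orientation: [-1.48, 0.622, -0.622]
ft_force: [3.5, -1.0, 7.7]
gripper_width: 0.0122
```

```bash
python3 av.py
```

```text
t 18.27 Mz -0.000+-0.009 e7 -0.052 F [ 3.1 -7.4  1.4] p [ 0.5703 -0.071   0.0616] w 0.0117 turned -38.9
```

>>> apply_moves --series '[[0,[0,0.2,0],2.5],[0,[0,0.2,0],2.5],[0,[0,0,0],0]]'

```text
t: 18.7
eef_pos: [0.5703, -0.071, 0.0613]
orientation: [-1.459, 0.689, -0.689]
ft_force: [2.1, -2.4, 7.2]
gripper_width: 0.0116
```

```bash
python3 av.py
```

```text
t 19.05 Mz -0.005+-0.009 e7 -0.051 F [ 2.8 -7.3  1.1] p [ 0.5703 -0.071   0.0612] w 0.0119 turned -43.9
```

>>> apply_moves --series '[[0,[0,0,0],2.5],[0,[0,0.1,0],2.5],[0,[0,0,0],0]]'

```text
t: 19.48
eef_pos: [0.5702, -0.0711, 0.0609]
orientation: [-1.435, 0.756, -0.756]
ft_force: [3.5, -1.5, 5.5]
gripper_width: 0.0114
```

```bash
python3 av.py
```

```text
t 19.82 Mz 0.010+-0.007 e7 -0.061 F [ 3.2 -5.3  2.3] p [ 0.5702 -0.071   0.0609] w 0.0116 turned -48.9
```

>>> apply_moves --series '[[0,[0,0.1,0],2.5],[0,[0,0.2,0],2.5],[0,[0,0,0],0]]'

```text
t: 20.25
eef_pos: [0.5703, -0.0711, 0.0606]
orientation: [-1.41, 0.823, -0.823]
ft_force: [3.9, -1.0, 4.2]
gripper_width: 0.0116
```

```bash
python3 av.py
```

```text
t 20.6 Mz 0.014+-0.010 e7 -0.060 F [ 3.2 -4.8  2.3] p [ 0.5703 -0.071   0.0606] w 0.0124 turned -53.9
```

>>> apply_moves --series '[[0,[0,0.2,0],2.5],[0,[0,0.2,0],2.5],[0,[0,0,0],0]]'

```text
t: 21.02
eef_pos: [0.5703, -0.0711, 0.0603]
orientation: [-1.381, 0.89, -0.89]
ft_force: [3.5, -2.1, 5.0]
gripper_width: 0.0117
```

```bash
python3 av.py
```

```text
t 21.38 Mz -0.008+-0.007 e7 -0.059 F [ 3.1 -5.3  2.3] p [ 0.5703 -0.071   0.0603] w 0.0118 turned -58.9
```

>>> apply_moves --series '[[0,[0,0.2,0],2.5],[0,[0,0.2,0],2.5],[0,[0,0,0],0]]'

```text
t: 21.8
eef_pos: [0.5703, -0.0711, 0.0599]
orientation: [-1.351, 0.956, -0.956]
ft_force: [3.3, -1.9, 5.3]
gripper_width: 0.0116
```

```bash
python3 av.py
```

```text
t 22.15 Mz 0.038+-0.007 e7 -0.071 F [ 2.8 -5.9  2.3] p [ 0.5703 -0.0711  0.0599] w 0.0117 turned -63.9
```

>>> apply_moves --series '[[0,[0,0.15,0],2.5],[0,[0,0.15,0],2.5],[0,[0,0,0],0]]'

```text
t: 22.58
eef_pos: [0.5703, -0.0711, 0.0597]
orientation: [-1.318, 1.021, -1.022]
ft_force: [2.9, -2.1, 6.8]
gripper_width: 0.0121
```

```bash
python3 av.py
```

```text
t 22.93 Mz 0.051+-0.009 e7 -0.115 F [ 2.4 -6.8  2.3] p [ 0.5703 -0.0711  0.0596] w 0.0119 turned -68.9
```

>>> apply_moves --series '[[0,[0,0.15,0],2.5],[0,[0,0.15,0],2.5],[0,[0,0,0],0]]'

```text
t: 23.35
eef_pos: [0.5703, -0.0711, 0.0594]
orientation: [-1.283, 1.087, -1.087]
ft_force: [3.4, -1.8, 8.0]
gripper_width: 0.0118
```

```bash
python3 av.py
```

```text
t 23.7 Mz 0.093+-0.011 e7 -0.161 F [ 2.4 -7.   2.8] p [ 0.5703 -0.0711  0.0594] w 0.0121 turned -73.9
```

Torque has started to rise: Mz from 0.01 to 0.09, joint 7 effort from 0.06 to 0.16, with contact at about 64 to 68°. Continuing in small steps.

>>> apply_moves --series '[[0,[0,0.1,0],1.5],[0,[0,0,0],1],[0,[0,0,0],0]]'

```text
t: 24.12
eef_pos: [0.5703, -0.0711, 0.0593]
orientation: [-1.264, 1.119, -1.119]
ft_force: [3.0, -2.0, 7.3]
gripper_width: 0.0121
```

```bash
python3 av.py
```

```text
t 24.48 Mz 0.196+-0.004 e7 -0.220 F [ 2.3 -7.   2.8] p [ 0.5703 -0.0711  0.0593] w 0.0119 turned -76.4
```

>>> apply_moves --series '[[0,[0,0.1,0],1],[0,[0,0,0],1],[0,[0,0,0],0]]'

```text
t: 24.9
eef_pos: [0.5703, -0.0711, 0.0592]
orientation: [-1.249, 1.145, -1.145]
ft_force: [3.0, -1.7, 6.2]
gripper_width: 0.0119
```

```bash
python3 av.py
```

```text
t 25.25 Mz 0.193+-0.009 e7 -0.239 F [ 2.  -6.5  2.7] p [ 0.5703 -0.0711  0.0592] w 0.0119 turned -78.4
```

Torque is 0.18 N m above free by both readings, about 18 N, which agrees with the angle past contact. Releasing and retreating.

>>> apply_moves --series '[[10,[0,0,0],0],[25,[0,0,0],0],[40,[0,0,0],0],[40,[0,0,0],0],[40,[0,-10,0],0],[40,[0,-25,0],0],[40,[0,-35,0],0],[40,[0,-35,0],0],[40,[0,-35,0],0],[40,[50,0,0],0],[40,[50,0,0],0],[40,[50,0,0],0],[40,[40,0,0],0],[40,[0,0,0],0]]'

```text
t: 27.05
eef_pos: [0.5855, -0.2647, 0.199]
orientation: [-1.248, 1.15, -1.15]
ft_force: [-0.0, 1.3, -0.5]
gripper_width: 0.0347
```

```bash
python3 - <<'E'
from meas import *
s=robot.sense();print(s["t"],s["eef_pos"],s["ft_force"])
look("9",[S,("top",(290,165,370,225),10)])
cv2.imwrite("pics/sfull.png",pickle.load(open("scene9.pkl","rb"))["color"])
E
```

```text
27.05 [ 0.58547067 -0.26465351  0.1990003 ] [-0.04473244  1.27080489 -0.486862  ]
```

View pics/scene9.png

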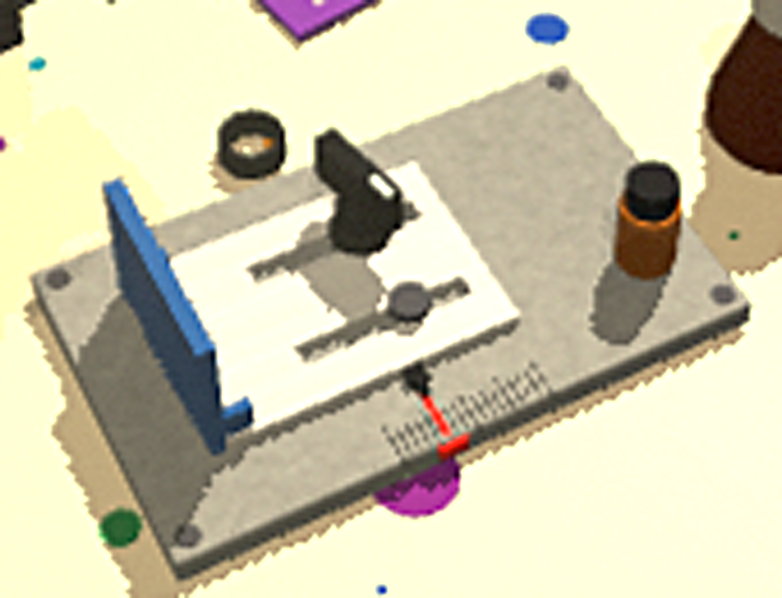

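View pics/top9.png

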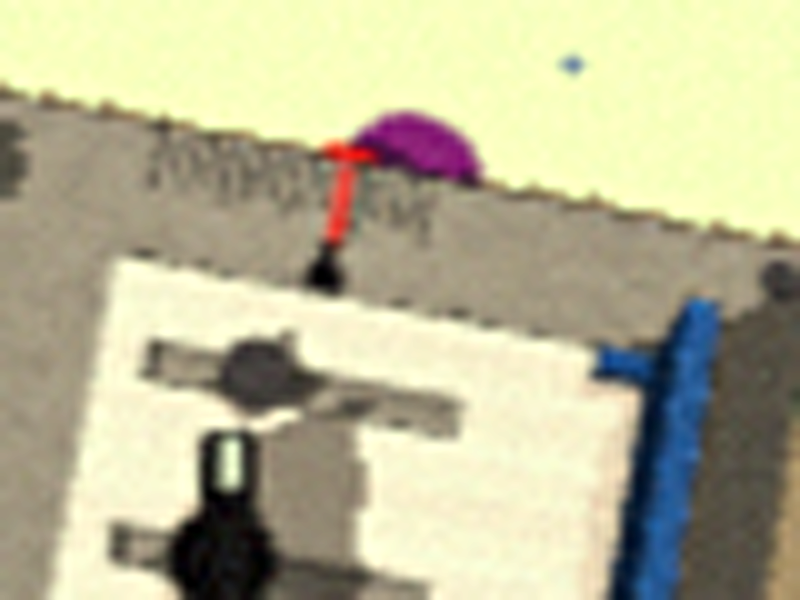

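View pics/sfull.png

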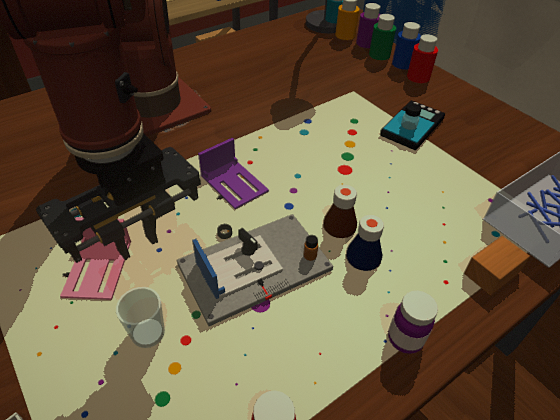

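The pointer (top view 325,268) stands on the red line's extension (336,240 to 329,270). The knob bar has turned about 80°, the arm is clear, and the flasks, vial, beaker and cap are where they were. Handing in.

```bash
python3 -c "
from station import job_done
print(job_done())"
```

```text
the job is handed in; nothing more can be done
None
```

I slid the blue stop about 21 mm by its fence until the pointer stood on the red mark. I then turned the clamp knob clockwise about 78°, let go and backed the arm away. The job is handed in at about 27 s of the 72 s allowed; it gave no verdict.

**Last checks**
- **Pointer:** it stands on the red line in both camera views after release. The scene view shows it well within 1 mm, while the top view puts it about 1 mm to the +y side.
- **Clamp:** the torque ended about 0.18 N m above free turning by both the wrist moment and the joint 7 effort, which is roughly 18 N. The foot met the plate at about 64 to 68° of turn, which agrees with that force. I had no direct reading of the clamp force, only the torque.
- **Surroundings:** the flasks, vial, beaker and cap look unmoved. I judged the stop flat by eye from the pictures, without measuring its tilt.

**What went wrong or disagreed**
- **Knob grip:** the first grip closed only to 17.7 mm instead of 12 mm, most likely on the knob's neck. I reopened, raised the hand 6 mm and regripped properly on the bar.
- **Torque readings:** single readings varied by about 0.05 N m, so I averaged 8 readings per step. The torque rose more slowly than the stated rate just after contact, but matched it by the end.

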